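# Vibration check of the bench centrifuge

### The arm

A 6-joint arm with a two-finger parallel gripper is mounted at the origin on the work surface. World frame = base frame: x ahead of the robot, y to its left, z up, the work surface at z = 0. Lengths are in m, angles in rad, forces in N, time in s.
With the tool pointing down it reaches from about 0.35 to 0.8 m from the base axis. Payload 7.3 kg.
Tool frame: the origin (TCP) lies between the finger pads; the fingertips stand 25 mm ahead of it and the grasp point (between the pads) lies 6 mm ahead of it (r.tip_extent is the distance from the TCP to the fingertips, in m); z points along the fingers, y is the direction in which the jaws open and shut (so a half turn about z gives the same grasp; the last joint's range is limited). The gripper opens to 85 mm and grips with 20 to 120 N. Pads are 22 mm wide; open, the fingers measure 114 mm over their backs; the gripper's body (76 mm by 85 mm) begins 54 mm behind the grasp point. The pads swing forward as they close: fully open they stand 13 mm farther back than shut.
Start: joints at [-1.393, 0.342, 1.524, -0, 1.275, -0.146], TCP at [0.167, -0.498, 0.256] pointing down, gripper open.
Joint ranges: [-2.53, 2.53], [-0.77, 2.02], [0.04, 2.7], [-1, 4.14], [0.28, 2.66], [-3.11, 3.11]. Speed limits (rad/s): [2.57, 2.57, 3.14, 3.14, 3.14, 3.14].

### API

Orientations are given as a unit quaternion [x, y, z, w].
In Python, from workcell import r, command_gripper, optics gives the robot as it stands. The module is installed in compiled form; this text tells all that it offers. Calls block until the motion is done:
- r.reach(position, orientation): joint-space move of the TCP to a pose.
- r.move_straight(position, orientation=None, speed=0.15, max_force=None): straight line of the TCP; orientation=None keeps the orientation; speed is the mean speed in m/s. With max_force (N) it stops when the force on the tool has changed by that much, and returns True; else False.
- r.movej(angles): joint-space move.
- command_gripper(opening, force=None): finger opening in m; force is the grip in N (None keeps the last); returns when the fingers have stopped.
- r.hold(seconds).
- r.solve_ik(position, orientation): joint angles nearest the present ones, or None.
- r.read_state(): the state.
- optics.get_image(name): name is "scene" or "top" or "wrist"; returns (picture, depth): 420x560x3 uint8, red, green, blue; 420x560 float32, m along the optical axis (not along the pixel's ray), 0 where there is no reading.
- optics.camera_model(name): a dict with "K" (3x3 intrinsics, pixels), "R" (3x3) and "t" (3): a world point X has camera coordinates R X + t; the wrist camera has in their place "tool_from_camera" (4x4, takes a point from camera to tool coordinates, whose origin is the TCP and whose axes are the flange's). Camera axes: x right, y down, z forward; pixel columns grow to the right and rows downward; lengths in m; the calibration is good to about 2 mm. A picture is of the moment at which its call begins: read the wrist's pose just before it. camera_model takes no time and is no camera call.
A pose or a line that the arm cannot do raises r.PlanningError and nothing moves.
- r.finish_job(): hands the job in, once; it reports no verdict.
The state is a dict: "time_s": time; "joint_positions": joint angles; "dq": joint speeds; "tau": joint torques, N m; "eef_pos": TCP position; "eef_rot": TCP orientation; "contact_force": force on the tool from outside, world axes, zero at the start; "torque": the same for the moment, N m; "grip_width": finger opening in m.
Only numpy, scipy, OpenCV 4.12 (cv2) and the standard library are available. Lean on these libraries where they do the work, as an engineer would, in place of code of your own. Each camera call takes 0.05 s, during which the arm holds its last target. There are 200 camera calls.

### The job

Take the orange vibration pen out of its charging dock, pulling it straight up past the sprung catches, and set its sprung steel tip on the yellow measuring spot on the centrifuge's sloping front, with the whole tip on the spot and the pen square to that sloping face. Press only lightly, so that the tip is pushed in about halfway; hold it still there for two seconds and finish while still holding it so. Leave everything else on the bench where it is.

Things in the scene. Friction and masses are not known exactly. Their poses are not given: they have to be found in the camera images.
- pen: orange cordless vibration pen, 140 mm long, ~0.15 kg, docked tip down. Origin: end of its tip when fully out; z from tip to handle end (up in the dock). Along z: sprung steel tip, 8 mm across, round end, to 12 mm; steel nose 24 (x) by 20 mm (y), 12-62 mm, grooved on its y faces; orange handle with black rubber grip, 34 (x) by 26 mm (y), 62-140 mm; take it across its y faces. Display on -x face
- pen_grip (a point): where to hold the pen: on its axis in the handle, 114 mm from the tip end, 26 mm short of the handle end; axes as the pen's. While docked it is 124 mm above the bench
- pen_point (a point): the end of the pen's sprung tip, where it touches; moves with the tip
- plunger (a joint): how far the sprung tip is pushed into the pen, m: 0 fully out, 0.010 against its stop; about 1.4 N to start it and 0.35 N more per mm (3.2 N at halfway)
- dock: grey charging dock, fixed: black foot 104 x 92 mm, tower 56 x 52 mm, top 72 mm above the bench. Origin on the bench under the well, x and y as the docked pen's. The pen's handle rests on the tower, nose and tip 62 mm deep in the well (26 x 22 mm, 1 mm play a side). Sprung balls in its y walls hold the nose: 7 to 10 N straight up frees it within 10 mm; a 62 mm lift clears the dock
- centrifuge: white bench centrifuge, fixed, 240 mm wide (y), 295 mm deep (x), 135 mm high. Origin on the bench in its middle plane, 28 mm behind its front face (which looks to its -x). Front face upright to 65 mm, then sloping up and back at 20 degrees to a flat top at 109 mm with a round grey lid. Display and buttons on the slope's upper half; the lower half is plain but for the spot
- spot: measuring spot stuck on the lower half of the centrifuge's sloping front, anywhere along its width: yellow disc with black rim and centre dot, 26 mm across. Origin at its centre, on the surface, 77 mm above the bench; z points square out of the sloping face (20 degrees from vertical, towards the machine's front), x up the slope, y along it
- purple_cap: loose purple sample-tube cap, 17 mm across, 18 mm high, standing on the bench near the dock; origin under its centre. Bystander, leave it alone
- marker: marker pen, white with red cap, 122 mm long, 15 mm thick, lying on the bench in front of the dock; origin under its middle. Bystander
- slide_box: blue box for microscope slides, 46 x 89 x 34 mm, behind the dock; origin under its centre. Bystander
- specimen_cup: clear specimen jar with orange cap, 58 mm across, 66 mm high, in front of the centrifuge; origin under its centre. Bystander
- gel_bottle: clear bottle with blue cap, 68 mm across, 170 mm high, far to the left; origin under its centre. Bystander
- tube_rack: green rack with purple-capped blood tubes, 75 x 200 mm, 89 mm high, far to the right; origin under its centre. Bystander
- glove_box: white and green cardboard glove box, 125 x 240 x 94 mm, far to the left at the back; origin under its centre. Bystander

How it is judged:
By the outcome, as a careful person would: the job done as asked, in the order asked, and still so for the second after the job is handed in, while the arm keeps its last pose, push and grip.
It also fails if it takes over 45 s, if anything falls off the work surface, if the arm or the gripper's body presses on something with over 40 N, if the wrist force passes 120 N, or if a joint passes its speed limit or range.

## Working session

There is one attempt and no reset: what is moved stays moved. The work goes in short steps, each a Python script; the robot and the scene stay as the last script left them, time stands still between calls to the robot, and variables do not carry over. Pictures are saved under pics/ and viewed, about 8 in all and at most 12, crops included, and the job is handed in when it is done.

```bash
mkdir -p pics
cat > h.py <<'E'
import numpy as np, cv2
from scipy.spatial.transform import Rotation as Rn
from workcell import r, command_gripper, optics
def cam(name):
    """K, cam->world R, cam origin"""
    m=optics.camera_model(name); K=np.array(m["K"])
    if name=="wrist":
        s=r.read_state(); T=np.array(m["tool_from_camera"]); Rt=Rn.from_quat(s["eef_rot"]).as_matrix()
        return K,Rt@T[:3,:3],Rt@T[:3,3]+np.array(s["eef_pos"])
    R=np.array(m["R"]); return K,R.T,-R.T@np.array(m["t"])
def ray(c,u,v):
    K,R,o=c; d=R@np.linalg.inv(K)@np.array([u,v,1.]); return o,d
def onz(c,u,v,z):
    o,d=ray(c,u,v); return o+d*(z-o[2])/d[2]
def cloud(c,dep):
    K,R,o=c; v,u=np.mgrid[:dep.shape[0],:dep.shape[1]]
    p=np.stack([(u-K[0,2])/K[0,0]*dep,(v-K[1,2])/K[1,1]*dep,dep],-1); return p@R.T+o
def save(n,im): cv2.imwrite("pics/"+n+".png",cv2.cvtColor(im,cv2.COLOR_RGB2BGR))
E
python3 - <<'E'
from h import *
for n in("scene","top"):
    c=cam(n); im,d=optics.get_image(n); save(n+"0",im); np.savez(n+"0.npz",im=im,d=d)
    print(n,c[2],c[0][0,0]); 
s=r.read_state();print(s["time_s"],s["eef_rot"],r.tip_extent)
E
```

```text
scene [1.04257158 0.63686133 1.18414837] 494.31690591716665
top [ 0.43709384 -0.01119257  1.47296524] 393.82844252562376
0.1 [ 9.86926634e-01  1.61168707e-01 -3.78416768e-06 -6.83477207e-04] 0.025
```

View pics/scene0.png

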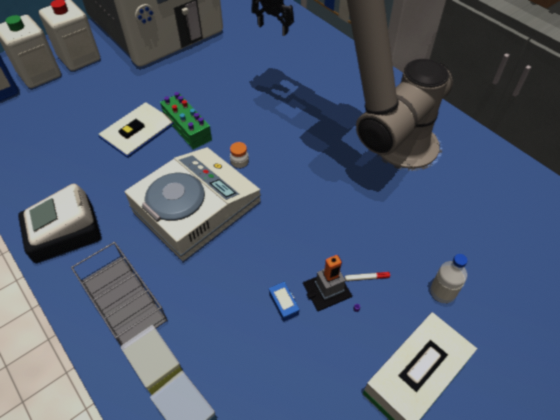

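View pics/top0.png

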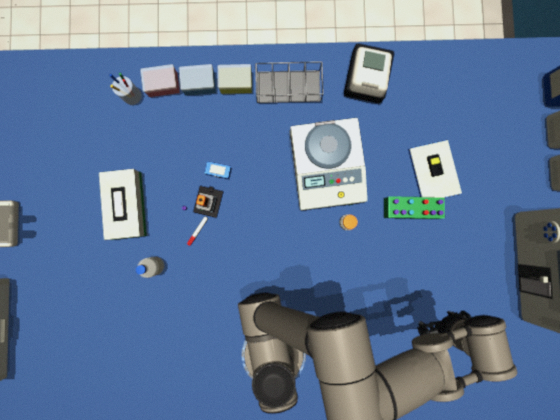

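The scene and top views show the docked pen at top px (205,200), with the marker at (198,232) and the cap at (184,207). The spot is at (341,195), and the jar is in front of it at (349,222). Next I'll get coarse positions and take close wrist looks.

Run:
```python
from h import *
c=cam("top"); print("spot",onz(c,341,195,.077),"pen",onz(c,205,200,.15),"jar",onz(c,349,222,.066))
print("cent corners",[onz(c,u,v,.109).round(3) for u,v in((291,125),(359,119),(299,210),(367,204))])
print(np.array(optics.camera_model("wrist")["tool_from_camera"]).round(3),cam("wrist")[0][0,0])
sp=onz(c,341,195,.077); pn=onz(c,205,200,.15)
q=Rn.from_euler("x",np.pi)   # tool down, tool x=+x, y=-y
for nm,p,z in(("spot",sp,.30),("dock",pn,.34)):
    for yaw in(0,180):
        qq=(Rn.from_euler("z",yaw,degrees=True)*q)
        T=np.array(optics.camera_model("wrist")["tool_from_camera"])
        # put the optical axis over the object
        off=qq.as_matrix()@T[:3,3]; d=qq.as_matrix()@T[:3,2]
        t=np.array([p[0],p[1],z]); h=(p[2]-(z+off[2]))/d[2]
        t[:2]-= (off+d*h)[:2]
        print(nm,yaw,t.round(3),r.solve_ik(t,qq.as_quat()))
```

```text
spot [ 0.56887632 -0.25550166  0.077     ] pen [0.55569572 0.21624707 0.15      ] jar [ 0.47251323 -0.28250146  0.066     ]
cent corners [array([ 0.818, -0.083,  0.109]), array([ 0.833, -0.323,  0.109]), array([ 0.517, -0.102,  0.109]), array([ 0.532, -0.339,  0.109])]
[[-0.    -0.965 -0.262  0.066]
 [ 1.    -0.    -0.    -0.   ]
 [ 0.    -0.262  0.965 -0.118]
 [ 0.     0.     0.     1.   ]] 355.08108900915875
spot 0 [ 0.595 -0.256  0.3  ] [-5.24096517e-01  5.54669810e-01  1.06425229e+00 -4.44089210e-16
  1.52267055e+00  1.04669981e+00]
spot 180 [ 0.542 -0.255  0.3  ] [-0.56746863  0.45523298  1.22867328  0.          1.4576864  -2.13826496]
dock 0 [0.573 0.216 0.34 ] [ 2.35096572e-01  4.67547171e-01  1.10265071e+00 -4.44089210e-16
  1.57139477e+00  1.80589290e+00]
dock 180 [0.538 0.217 0.34 ] [ 0.25061272  0.40065044  1.20715274  0.          1.53378947 -1.3201836 ]
```

Run:
```python
from h import *
q=Rn.from_euler("z",180,degrees=True)*Rn.from_euler("x",np.pi)
for n,p in(("w_spot",[.542,-.255,.30]),("w_dock",[.538,.217,.36])):
    r.reach(p,q.as_quat()); c=cam("wrist"); im,d=optics.get_image("wrist"); save(n,im)
    np.savez(n,im=im,d=d,K=c[0],R=c[1],o=c[2]); print(n,r.read_state()["time_s"],(d>0).mean())
```

```text
w_spot 1.8833 0.9959098639455782
w_dock 3.6667 0.9962287414965987
```

View pics/w_spot.png

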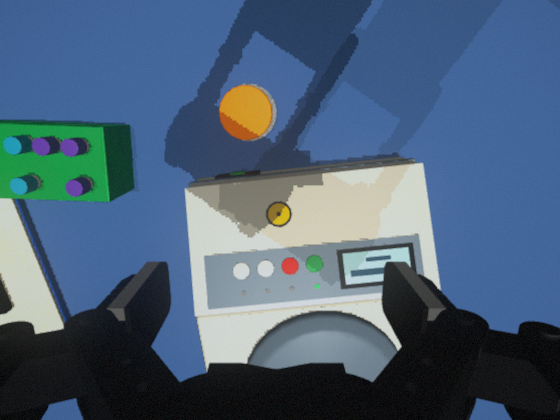

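View pics/w_dock.png

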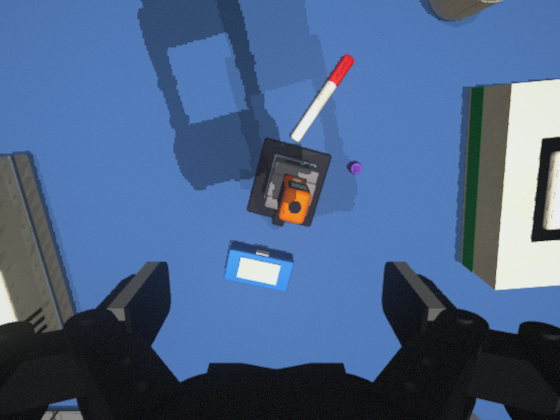

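The wrist views put the spot at (279,214), in the clear of the jar cap at (247,112). The pen's handle end is near (295,207), its foot centre is near (290,183), and its display faces the image top (-x). I'll now compute precise poses from masks and depth.

Run:
```python
from h import *
f=np.load("w_spot.npz"); c=(f["K"],f["R"],f["o"]); P=cloud(c,f["d"]); im=f["im"]
hsv=cv2.cvtColor(im,cv2.COLOR_RGB2HSV); y=cv2.inRange(hsv,(18,120,60),(35,255,255)); y[:190]=0;y[240:]=0;y[:,:255]=0;y[:,305:]=0
y=cv2.morphologyEx(y,cv2.MORPH_CLOSE,np.ones((7,7)))
ct=max(cv2.findContours(y,0,2)[0],key=cv2.contourArea); e=cv2.fitEllipse(ct); print("ell",e)
print("spot z.077",onz(c,*e[0],.077), "depth",P[int(e[0][1]),int(e[0][0])])
# slope plane
m=np.zeros(y.shape,bool); m[188:238,205:405]=1; X=P[m]; X=X[(X[:,2]>.068)&(X[:,2]<.095)]
a=X.mean(0); n=np.linalg.svd(X-a)[2][-1]; n*=np.sign(n[2]); res=(X-a)@n; 
k=abs(res)<.002; a=X[k].mean(0); n=np.linalg.svd(X[k]-a)[2][-1]; n*=np.sign(n[2])
print("n",n,"tilt",np.degrees(np.arccos(n[2])),"az",np.degrees(np.arctan2(-n[1],-n[0])),"n pts",k.sum(),"rms",res[k].std(),"plane off",(P[int(e[0][1]),int(e[0][0])]-a)@n)
o,d=ray(c,*e[0]); print("spot on plane",o+d*((a-o)@n)/(d@n))
# yaw from face-top white mask
w=((P[...,2]>.067)&(P[...,2]<.107)); w[:,:170]=0;w[:,450:]=0;w[:150]=0;w[320:]=0
Q=P[w][:,:2]; rect=cv2.minAreaRect(Q.astype(np.float32)); print("slope band rect",rect)
f=np.load("w_dock.npz"); c=(f["K"],f["R"],f["o"]); P=cloud(c,f["d"])
box=np.zeros(P.shape[:2],bool); box[120:260,220:360]=1
t=box&(P[...,2]>.143)&(P[...,2]<.158); print("top z",np.median(P[t][:,2]))
rect=cv2.minAreaRect(P[t][:,:2].astype(np.float32)); print("pen top",rect)
g=t.astype(np.uint8); ct=max(cv2.findContours(g,0,2)[0],key=cv2.contourArea); rp=cv2.minAreaRect(ct)
W=np.array([onz(c,*p,.150) for p in cv2.boxPoints(rp)])[:,:2]; print("pen top px",W.mean(0),np.linalg.norm(np.diff(W,axis=0),axis=1),np.degrees(np.arctan2(*(W[1]-W[0])[::-1])))
for lo,hi,nm in((.060,.080,"tower"),(.004,.03,"foot")):
    b=box&(P[...,2]>lo)&(P[...,2]<hi);b[228:]=0; print(nm,cv2.minAreaRect(P[b][:,:2].astype(np.float32)),np.median(P[b][:,2]))
```

```text
ell ((278.481689453125, 213.7533721923828), (21.519569396972656, 21.688966751098633), 51.21220779418945)
spot z.077 [ 0.57353521 -0.25282189  0.077     ] depth [ 0.57245457 -0.25330878  0.0780423 ]
n [-0.33962851 -0.03573296  0.93988065] tilt 19.96847788534503 az 6.006100954520236 n pts 9746 rms 0.0007413036056437127 plane off 0.00018252591973093652
spot on plane [ 0.57320839 -0.25282993  0.07813869]
slope band rect ((0.6006742715835571, -0.22225266695022583), (0.13010191917419434, 0.2408241182565689), 6.069929599761963)
top z 0.1500263069669591
pen top ((0.5582765936851501, 0.23354792594909668), (0.025973623618483543, 0.03515104949474335), 74.79427337646484)
pen top px [0.55702851 0.23340858] [0.03508388 0.02565009 0.03529523] 165.00081782018313
tower ((0.5585876107215881, 0.23338304460048676), (0.05206898972392082, 0.056011542677879333), 74.97000885009766) 0.07237989355062488
foot ((0.557087779045105, 0.237519770860672), (0.12320481985807419, 0.14757713675498962), 50.69234085083008) 0.008682627976279417
```

Pen at (0.558, 0.2335) with yaw −15°; handle top, tower and nominal sizes agree. Spot at (0.5732, −0.2528, 0.0775) with tilt 20° and azimuth 6°. Going to grasp.

```bash
cat >> h.py <<'E'
def quat(xt,zt):
    z=np.array(zt)/np.linalg.norm(zt); x=np.array(xt)-np.dot(xt,z)*z; x/=np.linalg.norm(x)
    return Rn.from_matrix(np.stack([x,np.cross(z,x),z],1)).as_quat()
PEN=np.array([.558,.2335]); a=np.radians(-15); PX=np.array([np.cos(a),np.sin(a),0])
QP=quat(-PX,[0,0,-1])
S=np.array([.5733,-.2528,.0775]); b=np.radians(6); t=np.radians(20)
N=np.array([-np.sin(t)*np.cos(b),-np.sin(t)*np.sin(b),np.cos(t)])
QS=quat([-np.cos(b),-np.sin(b),0],-N)
def st(m=""):
    s=r.read_state(); print(m,round(s["time_s"],2),np.round(s["eef_pos"],4),"F",np.round(s["contact_force"],2),"M",np.round(s["torque"],2),"w",round(s["grip_width"],4)); return s
E
python3 - <<'E'
from h import *
print("ik place",r.solve_ik(S+.12*N,QS),r.solve_ik(S+.22*N,QS))
command_gripper(.06,60)
r.reach([*PEN,.20],QP); st("above"); r.move_straight([*PEN,.130],speed=.08); st("at")
command_gripper(.0,60); r.hold(.2); st("gripped")
for z in(.134,.138,.143,.150): r.move_straight([*PEN,z],speed=.03); st("lift")
r.move_straight([*PEN,.27],speed=.1); r.hold(.3); st("up")
c=cam("wrist"); im,d=optics.get_image("wrist"); save("w_held",im); np.savez("w_held",im=im,d=d,K=c[0],R=c[1],o=c[2])
E
```

```text
ik place [-0.7021927   0.39996547  1.68696516  0.33897337  0.83722648 -2.57843367] [-0.75374531  0.25703717  1.61528936  0.30200291  1.0558016  -2.5506231 ]
above 4.73 [0.5588 0.2337 0.2013] F [-0.11 -0.18 -0.26] M [-0.04  0.03 -0.02] w 0.0602
at 5.76 [0.5584 0.2336 0.1306] F [-0.04  0.01  0.43] M [ 0.01 -0.02 -0.02] w 0.0601
gripped 6.36 [0.5583 0.2336 0.1305] F [0.02 0.96 5.85] M [0.08 0.09 0.09] w 0.0252
lift 6.64 [0.5576 0.2335 0.1334] F [ 0.29  0.44 -3.47] M [ 0.19 -0.05  0.01] w 0.0252
lift 6.92 [0.558  0.2335 0.1384] F [-2.29  0.28  0.4 ] M [0.17 0.28 0.01] w 0.0253
lift 7.24 [0.5583 0.2335 0.1437] F [-0.44 -0.98 -0.95] M [0.07 0.18 0.02] w 0.0254
lift 7.62 [0.5583 0.2335 0.1506] F [0.24 0.39 0.57] M [0.06 0.13 0.01] w 0.0251
up 9.28 [0.5579 0.2335 0.2697] F [-0.33  0.04 -1.04] M [-0.02 -0.01 -0.06] w 0.0253
```

View pics/w_held.png

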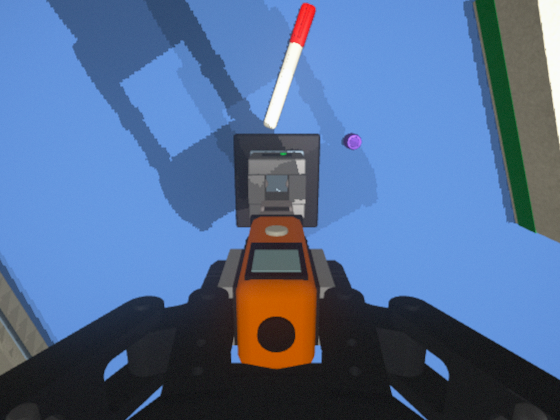

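The pen is out of the dock: the empty well is at (277,183), and the pen is between the pads with its display at (277,260). I'll check its pose in the grip from depth (tilt about the jaw axis and slip along it).

Run:
```python
from h import *
f=np.load("w_held.npz"); T=np.array(optics.camera_model("wrist")["tool_from_camera"])
P=cloud((f["K"],T[:3,:3],T[:3,3]),f["d"])  # tool frame
hsv=cv2.cvtColor(f["im"],cv2.COLOR_RGB2HSV); o=cv2.inRange(hsv,(3,150,60),(18,255,255))>0
o[:,:225]=0;o[:,330:]=0;o[:210]=0
X=P[o]; print("x,y,z ranges",np.percentile(X,[1,99],axis=0).round(4))
end=X[X[:,2]<np.percentile(X[:,2],1)+.002]; print("end z",np.median(end[:,2]),"centre",(end.min(0)+end.max(0))/2, "n",len(end))
B=np.zeros(o.shape,bool);B[240:290,245:310]=1; F=P[B]
for lo,hi in((.012,.02),):
    pass
# -x face: include orange & display side; fit plane
G=X[(X[:,2]>-.014)&(X[:,2]<.035)&(abs(X[:,1])<.009)]
for _ in range(4):
    a=G.mean(0); n=np.linalg.svd(G-a)[2][-1]; n*=np.sign(n[0]); e=(G-a)@n; G=G[abs(e)<max(2*e.std(),.0003)]
print("face n",n,"tilt z deg",np.degrees(np.arctan2(n[2],n[0])),"yaw",np.degrees(np.arctan2(n[1],n[0])),len(G),e.std(),a)
for z in np.arange(-.02,.05,.006):
    k=X[(abs(X[:,2]-z)<.003)&(abs(X[:,1])<.014)]
    if len(k)>5: print(round(z,3),len(k),np.median(k[:,0]).round(4),np.percentile(k[:,0],95).round(4),(k[:,1].min()+k[:,1].max())/2)
```

```text
x,y,z ranges [[-0.0134 -0.0123 -0.0493]
 [ 0.0164  0.0128  0.048 ]]
end z -0.04986239242937973 centre [ 0.03764465  0.00018121 -0.08294189] n 103
face n [ 0.99999793 -0.00147772  0.00139748] tilt z deg 0.08007008692986965 yaw -0.08466734970776332 386 0.00020257040123615274 [ 0.01598232 -0.00011959  0.02292338]
-0.02 5165 0.0045 0.0143 2.3260127152431587e-05
-0.014 573 0.0123 0.0155 0.00035485717528610516
-0.008 78 0.0145 0.0152 0.00035325026194037677
-0.002 58 0.0144 0.0152 0.0003840175933660997
0.004 47 0.0146 0.015 0.00043077213006748657
0.01 50 0.0145 0.0169 0.0006739360468458891
0.016 188 0.0159 0.0167 0.00033673849281398195
0.022 229 0.0158 0.0163 0.0005106483101599488
0.028 136 0.0158 0.0163 0.0006259754462678065
0.034 128 0.0158 0.0163 0.0005897550150330989
0.04 178 0.0159 0.0163 0.0006203273289047901
0.046 172 0.016 0.0163 0.0004598855653961493
```

Pose in the grip is good: tilt under 0.1°, no slip, and the axis is about 1 mm off in tool x. Moving to stand off the spot, then pressing in steps with averaged force.

```bash
cat >> h.py <<'E'
TX=Rn.from_quat(QS).as_matrix()[:,0]
def tcp(d): return S+.0009*TX+d*N
def fn(k=8):
    v=[]
    for _ in range(k): r.hold(.04); v.append(r.read_state()["contact_force"])
    v=np.array(v); return (v@N).mean(),(v@N).std(),v.mean(0)
E
python3 - <<'E'
from h import *
r.move_straight([*PEN,.30],speed=.15)
r.reach(tcp(.25),QS); st("hover")
r.move_straight(tcp(.135),speed=.1); r.hold(.4); s=st("near")
print("err",(np.array(s["eef_pos"])-tcp(.135)).round(4),np.degrees((Rn.from_quat(s["eef_rot"])*Rn.from_quat(QS).inv()).magnitude()))
print(fn(12)); np.save("f0.npy",fn(12)[2])
for n in("scene","wrist"):
    c=cam(n); im,d=optics.get_image(n)
    if n=="scene":
        im=cv2.resize(im[100:260,110:330],None,fx=3,fy=3,interpolation=cv2.INTER_CUBIC)
    save("near_"+n,im)
E
```

```text
hover 11.49 [ 0.4877 -0.2612  0.3119] F [ 0.18  0.37 -0.4 ] M [ 0.    0.22 -0.02] w 0.0251
near 13.19 [ 0.5266 -0.2578  0.2042] F [ 0.11  0.17 -0.46] M [-0.02  0.23 -0.01] w 0.0254
err [ 0.     -0.0001  0.0002] 0.018087577786150173
(np.float64(-1.278141547762887), np.float64(0.36228210609072153), array([ 0.26181434,  0.00808442, -1.26509165]))
```

View pics/near_wrist.png

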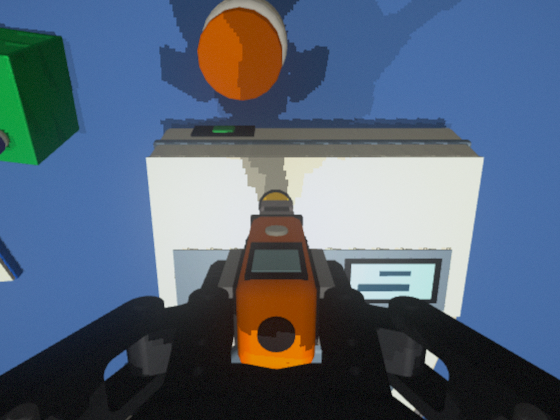

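The wrist view shows the spot's rim at (276,190), centred left-right under the nose. I'll check that rim against the model and press.

Run:
```python
from h import *
c=cam("wrist"); K,R,o=c
def pj(p): q=K@(R.T@(p-o)); return (q[:2]/q[2]).round(1)
print("rim front",pj(S+.013*TX),"centre",pj(S),"sides",pj(S+.013*np.cross(N,TX)),pj(S-.013*np.cross(N,TX)))
f0=np.load("f0.npy")@N; print("f0",f0)
for d in(.124,.122,.121,.120,.119,.118,.117,.116):
    r.move_straight(tcp(d),speed=.02); r.hold(.1); f=fn(10); s=r.read_state()
    print(d,((np.array(s["eef_pos"])-S)@N).round(5),round(f[0]-f0,2),round(f[1],2),f[2].round(2),s["time_s"])
    if f[0]-f0>3.0: break
```

```text
rim front [275.6 188.5] centre [275.6 205.8] sides [258.  205.8] [293.2 205.8]
f0 -1.1042750102061203
0.124 0.12405 -0.15 0.39 [-0.09  0.2  -1.36] 15.5083
0.122 0.12203 -0.2 0.64 [-0.14  0.14 -1.44] 16.275
0.121 0.12102 -0.05 0.59 [ 0.25  0.18 -1.13] 17.0417
0.12 0.12006 1.02 0.39 [-0.11 -0.21 -0.13] 17.8083
0.119 0.11902 1.65 0.43 [-0.13 -0.34  0.52] 18.575
0.118 0.11803 1.99 0.5 [ 0.17 -0.4   0.99] 19.3417
0.117 0.11701 2.49 0.48 [-0.19 -0.59  1.38] 20.1083
0.116 0.11601 2.67 0.58 [-0.36 -0.85  1.51] 20.875
```

Contact came at about 0.1200 m, as modelled. Halfway is 0.115.

Run:
```python
from h import *
f0=np.load("f0.npy")@N
r.move_straight(tcp(.115),speed=.02); r.hold(.3); f=fn(20); s=st("press")
print(((np.array(s["eef_pos"])-S)@N).round(5),round(f[0]-f0,2),f[2].round(2))
c=cam("wrist"); im,d=optics.get_image("wrist"); a=cv2.resize(im[140:380,200:350],None,fx=2.4,fy=2.4,interpolation=cv2.INTER_CUBIC)
im2,_=optics.get_image("scene"); b=cv2.resize(im2[110:230,170:270],None,fx=4.8,fy=4.8,interpolation=cv2.INTER_CUBIC)[:,:440]
save("press",np.hstack([a,b]))
T=np.array(optics.camera_model("wrist")["tool_from_camera"]); P=cloud((c[0],T[:3,:3],T[:3,3]),d)
o=cv2.inRange(cv2.cvtColor(im,cv2.COLOR_RGB2HSV),(3,150,60),(18,255,255))>0; o[:,:225]=0;o[:,330:]=0;o[:205]=0
X=P[o]; G=X[(X[:,2]>.012)&(X[:,2]<.047)&(abs(X[:,1])<.014)&(X[:,0]>.013)&(X[:,0]<.019)]; 
for _ in range(4):
    m=G.mean(0); n=np.linalg.svd(G-m)[2][-1]; n*=np.sign(n[0]); e=(G-m)@n; G=G[abs(e)<max(2*e.std(),.0003)]
print("face tilt",np.degrees(np.arctan2(n[2],n[0])),m,len(G))
```

```text
press 22.26 [ 0.5333 -0.257   0.1853] F [-0.79 -1.22  1.41] M [-0.15 -0.   -0.1 ] w 0.0256
0.11503 3.1 [-0.38 -0.9   1.95]
face tilt 3.7770251588440313 [0.01571787 0.00167593 0.0188157 ] 16
```

View pics/press.png

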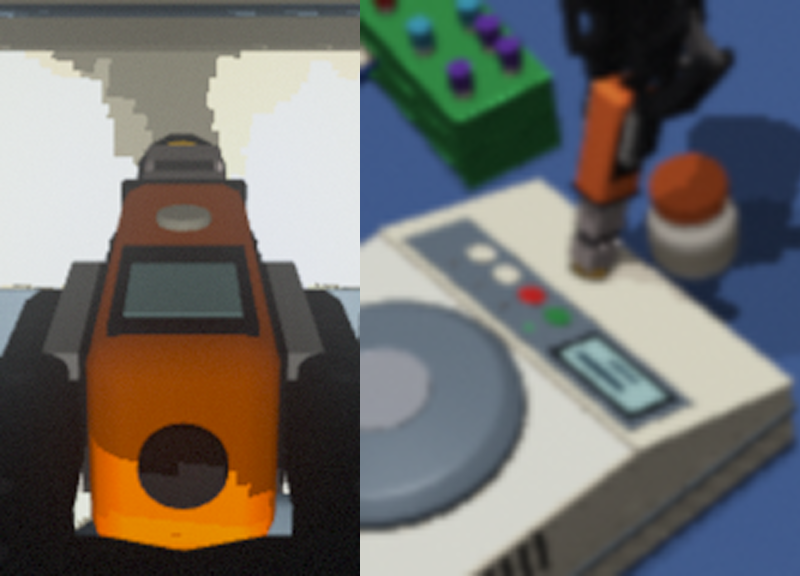

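The picture shows the nose just above the spot, with the yellow rim visible all round its front. The 3.8° face tilt rests on only 16 shaded pixels. I'll recheck it with a depth-only fit over the same pixel area as in the first held image.

Run:
```python
from h import *
r.hold(.5)
T=np.array(optics.camera_model("wrist")["tool_from_camera"]); K=optics.camera_model("wrist")["K"]; K=np.array(K)
_,d=optics.get_image("wrist")
for nm,dd in(("held",np.load("w_held.npz")["d"]),("now",d)):
    P=cloud((K,T[:3,:3],T[:3,3]),dd)
    for rows,cols in(((222,242),(256,264)),((222,242),(290,298)),((248,272),(258,294))):
        G=P[rows[0]:rows[1],cols[0]:cols[1]].reshape(-1,3)
        for _ in range(4):
            m=G.mean(0); n=np.linalg.svd(G-m)[2][-1]; n*=np.sign(n[0]); e=(G-m)@n; G=G[abs(e)<=max(2*e.std(),.0003)]
        print(nm,rows,"tilt",np.degrees(np.arctan2(n[2],n[0])).round(2),"yaw",np.degrees(np.arctan2(n[1],n[0])).round(2),m.round(4),len(G))
    v=dd[160:230,276]; print("nose col x,z",P[196:216:4,276][:,[0,2]].round(4).tolist())
f0=np.load("f0.npy")@N; print(fn(20)[0]-f0); st()
```

```text
held (222, 242) tilt -69.49 yaw -89.03 [ 0.0159 -0.0069  0.0276] 160
held (222, 242) tilt 0.03 yaw 12.19 [0.0155 0.0079 0.0291] 146
held (248, 272) tilt 0.16 yaw 0.45 [ 0.0168  0.0002 -0.0044] 764
nose col x,z [[-0.0142, 0.2232], [0.0108, 0.1052], [0.0107, 0.0954], [0.0109, 0.085], [0.0107, 0.077]]
now (222, 242) tilt -71.18 yaw -89.11 [ 0.016  -0.0069  0.0275] 160
now (222, 242) tilt -63.02 yaw 88.6 [0.0158 0.0079 0.028 ] 160
now (248, 272) tilt 0.27 yaw -0.05 [ 0.0168  0.0001 -0.0045] 751
nose col x,z [[0.0113, 0.1146], [0.0108, 0.1054], [0.0109, 0.0944], [0.0109, 0.0851], [0.0109, 0.0762]]
3.232725887716965
 23.74 [ 0.5334 -0.257   0.1853] F [ 0.53 -0.39  2.13] M [-0.25 -0.01 -0.09] w 0.0255
```

Tilt is 0.3° over 750 points, the nose is aligned, and the force is 3.2 N, so the tip is at halfway. Now hold and hand in.

Run:
```python
from h import *
r.hold(2.3); st(); r.finish_job()
```

```text
26.04 [ 0.5334 -0.257   0.1853] F [-0.07 -0.96  1.86] M [-0.2   0.03 -0.1 ] w 0.025
the job is handed in; nothing more can be done
```

I pulled the pen straight up out of its dock and pressed its tip on the yellow spot, square to the sloping face. I held it still there for more than two seconds and handed the job in at 26.0 s, still holding it.

- **Depth:** The tip touched where the model expected, and I pressed 5 mm past that. The averaged force was 3.1 and then 3.2 N, against 3.2 N expected at halfway.
- **Squareness:** The pen sits within about 0.3° of the tool axis. The tool is set to a slope measured at 20.0° tilt and 6.0° yaw.
- **Position:** The spot's rim appeared within about 2 pixels of where I predicted it. The rim showed evenly around the front of the nose. The nose hides the tip itself, so I did not see it directly on the spot.
- **Checks that disagreed:** One tilt fit gave 3.8°, but it used only 16 shaded pixels. A fit over about 750 pixels and the line of the nose both contradicted it. The other two small fits, beside the handle edge, failed and I ignored them. There was also a sideways force of up to about 1 N, close to the sensor noise.
- **Other objects:** I never moved near the other objects, but I did not measure them again afterwards.

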